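Find the full screw tin by its weight

TASK

Three look-alike round lidded tins stand on the PC-building bench; one is full of screws and clearly heavy, the other two are empty. Lift them from above to feel which is the full one and stand it upright, gently, in the shallow parts tray. Leave the two empty tins standing where they were, and set any you lifted back in its place.

Things in the scene. Friction and masses are not known exactly. Their poses are not given: they have to be found in the camera images.
- tin_1_center (a point): a round bare-metal tin with a plain slip-on lid, 62 mm in diameter and 52 mm high, one of three that look exactly alike; stands upright on the bench. This point is its centre, 26 mm above its underside; z is its axis. One of the three tins is full (0.33 to 0.46 kg in all), the other two are empty (about 0.07 kg); which one is full is drawn afresh each time, cannot be seen, and has nothing to do with its number or place. The contents are packed snugly and the lid stays on.
- tin_2_center (a point): a round bare-metal tin with a plain slip-on lid, 62 mm in diameter and 52 mm high, one of three that look exactly alike; stands upright on the bench. This point is its centre, 26 mm above its underside; z is its axis. One of the three tins is full (0.33 to 0.46 kg in all), the other two are empty (about 0.07 kg); which one is full is drawn afresh each time, cannot be seen, and has nothing to do with its number or place. The contents are packed snugly and the lid stays on.
- tin_3_center (a point): a round bare-metal tin with a plain slip-on lid, 62 mm in diameter and 52 mm high, one of three that look exactly alike; stands upright on the bench. This point is its centre, 26 mm above its underside; z is its axis. One of the three tins is full (0.33 to 0.46 kg in all), the other two are empty (about 0.07 kg); which one is full is drawn afresh each time, cannot be seen, and has nothing to do with its number or place. The contents are packed snugly and the lid stays on.
- tray_in (a point): shallow square parts tray of grey plastic, fixed to the bench, 140 x 140 mm outside, 132 x 132 mm inside, rim 10 mm above the bench, empty. This point is the centre of its inner floor, 4 mm above the bench; x and y run along its sides, z up.
There are look-alikes about, which are no part of the job. What is shaped like the part that bears tin_1_center but yellow is not meant.

How it is judged:
At the end, for the whole second after the job is handed in: The full tin stands upright (within 10 degrees) on the floor of the parts tray, within the rim; the two empty tins stand upright on the bench within 40 mm of where they started; all are released and at rest (((contact force between tin_1 and tray above 1.8 N and horizontal distance between tin_1_center and tray_in below 0.055 m and height (world z) of tin_1_center below 0.037 m and angle between each of tin_1_center, tin_2_center, tin_3_center's own z axis and vertical below 0.17 rad and linear speed of each of tin_1, tin_2, tin_3 below 0.02 m/s and distance of each of tin_2_center, tin_3_center from where it was at the start of the episode below 0.04 m) or (contact force between tin_2 and tray above 1.8 N and horizontal distance between tin_2_center and tray_in below 0.055 m and height (world z) of tin_2_center below 0.037 m and angle between each of tin_1_center, tin_2_center, tin_3_center's own z axis and vertical below 0.17 rad and linear speed of each of tin_1, tin_2, tin_3 below 0.02 m/s and distance of each of tin_1_center, tin_3_center from where it was at the start of the episode below 0.04 m) or (contact force between tin_3 and tray above 1.8 N and horizontal distance between tin_3_center and tray_in below 0.055 m and height (world z) of tin_3_center below 0.037 m and angle between each of tin_1_center, tin_2_center, tin_3_center's own z axis and vertical below 0.17 rad and linear speed of each of tin_1, tin_2, tin_3 below 0.02 m/s and distance of each of tin_1_center, tin_2_center from where it was at the start of the episode below 0.04 m))); the robot touches nothing.
It fails at once if a tin is tipped over (more than 45 degrees) (angle between any of tin_1_center, tin_2_center, tin_3_center's own z axis and vertical above 0.8 rad).
It fails at once if a tin is dropped: let go of with its underside more than 34 mm above the bench ((height (world z) of tin_1_center above 0.06 m and contact force between the fingers and tin_1 below 0.05 N) or (height (world z) of tin_2_center above 0.06 m and contact force between the fingers and tin_2 below 0.05 N) or (height (world z) of tin_3_center above 0.06 m and contact force between the fingers and tin_3 below 0.05 N)).
It also fails if it takes over 67 s, if anything falls off the work surface, if the arm or the gripper's body presses on something with over 40 N, if the wrist force passes 120 N, or if a joint passes its speed limit or range.

ROBOT

A 6-joint arm with a two-finger parallel gripper is mounted at the origin on the work surface. World frame = base frame: x ahead of the robot, y to its left, z up, the work surface at z = 0. Lengths are in m, angles in rad, forces in N, time in s.
With the tool pointing down it reaches from about 0.35 to 0.875 m from the base axis. Payload 4.2 kg.
Tool frame: the origin (TCP) lies between the finger pads; the fingertips stand 25 mm ahead of it and the grasp point (between the pads) lies 6 mm ahead of it; z points along the fingers, y is the line along which they close (so a half turn about z gives the same grasp; the last joint's range is limited). The gripper opens to 87 mm and grips with 3 to 60 N. Pads are 19 mm wide; open, the fingers measure 117 mm over their backs; the gripper's body (75 mm by 190 mm) begins 51 mm behind the grasp point.
Start: joints at [1.475, 0.385, 0.008, 0, -1.194, -0.259], TCP at [0.217, 0.586, 0.248] pointing down, gripper open.
Joint ranges: [-3.14, 3.14], [-1.21, 2.06], [-1.07, 1.41], [-3.16, 2.05], [-2.99, -0.16], [-3.1, 3.1]. Speed limits (rad/s): [2.79, 2.79, 3.14, 3.14, 3.14, 3.14].

INTERFACE

Orientations are given as [roll, pitch, yaw] about the fixed x, y, z axes, in that order (R = Rz(yaw) Ry(pitch) Rx(roll)).
In Python, from plant import monitor, imaging, env, nets gives the robot as it stands. The module is installed in compiled form; this text tells all that it offers.
- The arm moves only by the tool arm_command, never from a script. Its argument "commands" is a list of rows, each an object of numbers: "jaw": the finger opening in mm, from 0 to 87; "dx", "dy", "dz": the shift along the world's x, y, z as a fraction of full scale; "turn": the turn about the world's z as a fraction of full scale. A call has 1 to 5 rows; each row is the pose to reach, as a shift and turn from the pose commanded when the call began, turning the shorter way round; what a row does not reach only later rows make up. Full scale, the value 1, is 0.12 m for a shift and 360 degrees for a turn. A row lasts 1/8 s, in which the tool goes at most 62.5 mm and 10.7 degrees, less where a joint would pass 70% of its speed; a pose out of reach is approached as far as the arm can. A call with a number of a shift or a turn outside -1 to 1 is refused whole. A call with a gripper value outside its range is refused whole. The fingers move at their own pace and stop on an object; "newtons" is the grip in N (left out, the last holds). Time passes only in rows, so rows that repeat a pose let the fingers close. It gives the time, the measured TCP pose, the force, the opening and the grip force at its end, in the units of the state.
- monitor.read_state(): the state, without advancing time (a new reading comes with each control period).
- imaging.grab_frame(name): name is "scene" or "side" or "wrist"; returns the picture (480x640x3 uint8, red, green, blue); there is no depth.
- imaging.camera_model(name): a dict with "fx", "fy", "cx", "cy" (pixels), "origin" and "attitude" of the camera in the world. Camera axes: x right, y up, looking along -z (the intrinsics and any distortion apply to the point x, -y, -z); pixel columns grow to the right and rows downward; lengths in m; the calibration is good to about 2 mm. A picture is of the moment at which its call begins: read the wrist's pose just before it. camera_model takes no time and is no camera call; for the wrist camera it gives the pose at the moment of the call.
- env.job_done(): hands the job in; it is judged then, once.
Trained networks look in the newest picture that a camera, given by its name, has taken for a name from the list of things; names that differ only in an ending like _2 or _b are one class to them, and where a whole thing is asked for, a point or a joint stands for the part that bears it (a point fixed in the world has none). Each returns a list of dicts, best first, with "confidence" (0 to 1); they miss things now and then, are a little off and sometimes report something else, mostly with a low value. They report only what shows in the picture. A call takes as long as a camera call. They do not tell look-alikes from the thing itself.
- nets.silhouettes(camera, target): "region" (480x640 bool, what is visible of it) and "bbox" ([centre column, centre row, width, height] in pixels, round what is visible of it).
The state is a dict: "t": time; "q": joint angles; "qd": joint speeds; "joint_torque": joint torques, N m; "eef_pos": TCP position; "eef_rot": TCP orientation; "ft_force": force on the tool from outside, world axes, zero at the start; "torque": the same for the moment, N m; "gripper_width": finger opening in m; "grip_force": force on a finger pad.
Only numpy, scipy, OpenCV 4.12 (cv2) and the standard library are available. Lean on these libraries where they do the work, as an engineer would, in place of code of your own. Each camera call takes 0.05 s, during which the arm holds its last target. There are 200 camera calls.

## Working session

There is one attempt and no reset: what is moved stays moved. The work goes in short steps, Python scripts to look and compute and a tool call to move; the robot and the scene stay as the last step left them, time stands still between calls to the robot, and variables do not carry over. Pictures are saved under pics/ and viewed, at most 10 in all, crops included, and the job is handed in when it is done.

Besides the shell and the picture viewer there is one more tool, called as name([rows], argument=value, ...), one row to a line, values as JSON. arm_command: Moves the arm, as the interface text tells. Shift numbers are shares of 0.12 m and turn numbers shares of 360 degrees, none past 1 either way. Its arguments: {"type":"object","properties":{"commands":{"type":"array","items":{"type":"object","properties":{"jaw":{"type":"number"},"dx":{"type":"number"},"dy":{"type":"number"},"dz":{"type":"number"},"turn":{"type":"number"}}}},"newtons":{"type":"number"}},"required":["commands"]}

```bash
mkdir -p pics; cat > h.py <<'E'
import numpy as np, cv2
from scipy.spatial.transform import Rotation as R
from plant import monitor, imaging, env, nets
def ray(cam,u,v,z):
    m=imaging.camera_model(cam); a=np.array(m["attitude"]); 
    M=a if a.shape==(3,3) else (R.from_euler('xyz',a).as_matrix() if a.size==3 else R.from_quat(a).as_matrix())
    d=M@np.array([(u-m["cx"])/m["fx"],-(v-m["cy"])/m["fy"],-1]); o=np.array(m["origin"])
    return o+d*(z-o[2])/d[2]
def save(im,n): cv2.imwrite("pics/"+n,im[:,:,::-1])
E
python3 - <<'E'
from h import *
print(imaging.camera_model("scene"),imaging.camera_model("side")); print(monitor.read_state())
ims=[]
for c in("scene","side"):
    im=imaging.grab_frame(c); ims.append(im)
    for t in("tin_1_center","tray_in"):
        try:
            for d in nets.silhouettes(c,t): 
                b=d["bbox"]; print(c,t,round(d["confidence"],2),np.round(b,1),ray(c,b[0],b[1],.026).round(3), im[d["region"]].mean(0).round())
        except Exception as e: print(c,t,e)
save(ims[0],"scene.png");save(ims[1],"side.png")
E
```

```text
{'fx': 437.2568296589352, 'fy': 437.2568296589352, 'cx': 326.5829705366324, 'cy': 239.07242323675433, 'origin': array([ 0.92226529, -0.40920382,  0.53678786]), 'attitude': array([ 0.84801242, -0.01249171,  0.79490284])} {'fx': 610.0352441376007, 'fy': 610.0352441376007, 'cx': 325.30003935737335, 'cy': 244.08516983294362, 'origin': array([ 0.11507708, -0.71098511,  0.69271709]), 'attitude': array([ 0.89916208,  0.0150288 , -0.52629511])}
{'t': 0.0, 'q': array([ 1.47463774e+00,  3.85591140e-01,  6.60422873e-03, -5.53584832e-04,
       -1.19400472e+00, -2.58602668e-01]), 'qd': array([-0.00033654,  0.00073493, -0.00093117, -0.00118626, -0.00059494,
        0.00032758]), 'joint_torque': array([ 5.44255745e-04, -3.90664959e+01,  1.87403548e+01,  4.21980321e+00,
        1.10679941e-02, -1.85874119e-04]), 'eef_pos': array([0.21687726, 0.58556387, 0.24642212]), 'eef_rot': array([ 3.13933878e+00, -6.42159686e-05, -3.54965435e-01]), 'ft_force': array([-0.36549701, -0.61162558,  0.93549034]), 'torque': array([ 0.01385642, -0.01643882, -0.02615845]), 'grip_force': 0.0, 'gripper_width': 0.08694505528079478}
scene tin_1_center 0.96 [419.7 202.1  32.4  39.4] [0.561 0.21  0.026] [235. 224. 149.]
scene tin_1_center 0.56 [402.1 240.3  34.9  50.6] [0.608 0.095 0.026] [196. 200. 204.]
scene tray_in 0.63 [152.6 368.4 136.1 131.5] [ 0.539 -0.345  0.026] [198. 202. 215.]
side tin_1_center 0.91 [288.9 189.8  31.1  38.2] [0.553 0.206 0.026] [240. 228. 110.]
side tin_1_center 0.9 [337.9 210.6  32.1  36. ] [0.599 0.095 0.026] [198. 201. 208.]
side tray_in 0.69 [449.3 402.9 151.2 116.9] [ 0.499 -0.356  0.026] [219. 221. 231.]
```

View pics/scene.png

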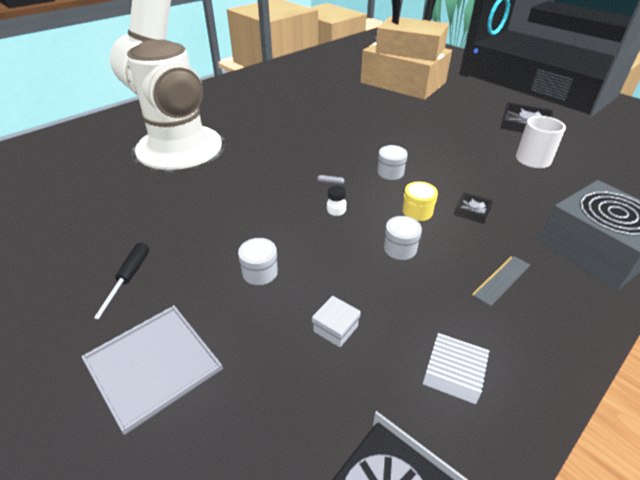

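View pics/side.png

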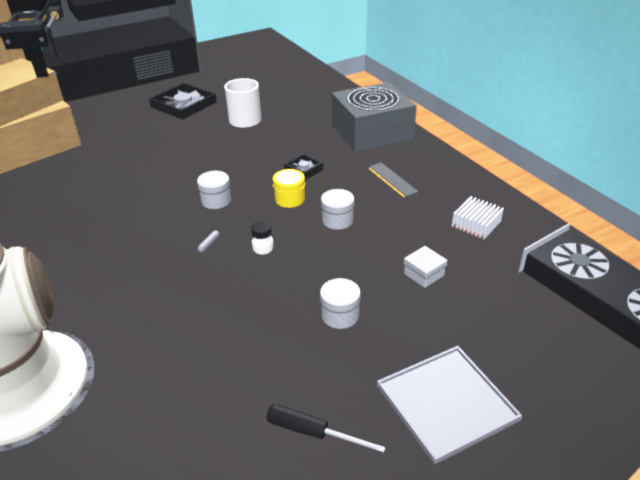

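Scene shows candidate tins at (392,162), (403,237) and (259,260), which are plain metal. The yellow look-alike is at (420,202), and other pale items are the white mug (540,142), the white bottle (337,203) and the box (336,320). The tray is at (152,367). Side shows the tins at (214,190), (338,209) and (340,303), yellow at (289,188), and the tray at (449,402). I choose the three bare-metal ones.

```bash
cat > fit.py <<'E'
from h import *
from scipy.optimize import least_squares
def proj(cam,P):
    m=imaging.camera_model(cam); M=R.from_euler('xyz',m["attitude"]).as_matrix()
    c=(P-m["origin"])@M
    return np.c_[m["cx"]+m["fx"]*c[:,0]/-c[:,2], m["cy"]-m["fy"]*c[:,1]/-c[:,2]]
def blob(im,seed,thr=75):
    g=im.min(2)  if im[seed[1],seed[0]].min()>90 else im.max(2)
    n,l=cv2.connectedComponents((g>thr).astype(np.uint8))
    m=(l==l[seed[1],seed[0]]).astype(np.uint8)
    c=max(cv2.findContours(m,cv2.RETR_EXTERNAL,cv2.CHAIN_APPROX_NONE)[0],key=cv2.contourArea)
    return cv2.convexHull(c)[:,0,:].astype(float)
def feat(pts):
    h=cv2.convexHull(pts.astype(np.float32)); mo=cv2.moments(h)
    b=h[:,0]; c=[mo["m10"]/mo["m00"],mo["m01"]/mo["m00"]]
    return np.r_[c,b.min(0),b.max(0)]
t=np.linspace(0,2*np.pi,60); ci=np.c_[np.cos(t),np.sin(t)]*.031
def cyl(p): return np.vstack([np.c_[ci+p[:2],0*t+z] for z in(0,.052)])
def box(p):
    q=np.array([[-1,-1],[1,-1],[1,1],[-1,1]])*.07; c,s=np.cos(p[2]),np.sin(p[2]); q=q@np.array([[c,s],[-s,c]])+p[:2]
    return np.vstack([np.c_[q,np.full(4,z)] for z in(0,.01)])
def fit(shape,p0,obs):
    return least_squares(lambda p:np.concatenate([feat(proj(c,shape(p)))-f for c,f in obs]),p0,diff_step=1e-3,loss="soft_l1")
E
python3 - <<'E'
from fit import *
I={"scene":cv2.imread("pics/scene.png")[:,:,::-1],"side":cv2.imread("pics/side.png")[:,:,::-1]}
S={"A":((392,162),(214,190)),"B":((403,237),(338,209)),"C":((259,260),(340,303)),"yellow":((420,202),(289,188)),"bottle":((337,210),(263,244)),"tray":((152,367),(449,402))}
for k,(a,b) in S.items():
    th=75
    if k=="yellow":
        J={c:np.repeat(I[c].max(2)[:,:,None],3,2) for c in I}
    else: J=I
    obs=[(c,feat(blob(J[c],s,th))) for c,s in(("scene",a),("side",b))]
    for o in ([obs] if k=="bottle" else [obs,obs[:1],obs[1:]]):
        r=fit(box,[.54,-.3,.3],o) if k=="tray" else fit(cyl,ray("scene",*a,.026)[:2],o)
        print(k,r.x.round(4),"res",np.abs(r.fun).max().round(1))
cr=[cv2.resize(I["scene"][y-35:y+35,x-35:x+35],(200,200),interpolation=cv2.INTER_CUBIC) for x,y in(S["A"][0],S["B"][0],S["C"][0],S["yellow"][0])]
save(np.hstack(cr),"crops.png")
E
```

```text
A [ 4.992e-01 -1.000e-04] res 304.3
A [ 0.509  -0.0105] res 302.2
A [0.523 0.045] res 305.7
B [ 0.499 -0.   ] res 304.4
B [ 0.509  -0.0104] res 302.2
B [0.523 0.045] res 305.7
C [ 4.991e-01 -2.000e-04] res 304.3
C [ 0.509  -0.0105] res 302.2
C [0.523 0.045] res 305.7
yellow [ 0.5017 -0.004 ] res 302.1
yellow [ 0.5063 -0.0094] res 301.6
yellow [0.5246 0.039 ] res 303.3
bottle [ 4.993e-01 -1.000e-04] res 304.2
tray [0.4975 0.002  0.1428] res 266.5
tray [0.489  0.009  0.0209] res 266.1
tray [0.5375 0.0716 0.2595] res 269.4
```

View pics/crops.png

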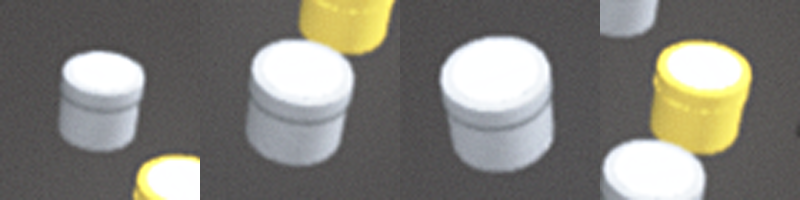

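The crops show three identical bare-metal tins with lids and the yellow one beside B. The bench is brighter than my threshold, so I'm raising it.

```bash
python3 - <<'E'
from fit import *
I={"scene":cv2.imread("pics/scene.png")[:,:,::-1],"side":cv2.imread("pics/side.png")[:,:,::-1]}
S={"A":((392,162),(214,190)),"B":((403,237),(338,209)),"C":((259,260),(340,303)),"yellow":((420,202),(289,188)),"bottle":((337,210),(263,244)),"tray":((152,367),(449,402))}
for k,(a,b) in S.items():
    J={c:np.repeat(I[c].max(2)[:,:,None],3,2) for c in I} if k=="yellow" else I
    obs=[(c,feat(blob(J[c],s,125))) for c,s in(("scene",a),("side",b))]
    if k=="bottle": print([ray(c,f[0],f[1],.015).round(3) for c,f in obs]); continue
    for o in [obs,obs[:1],obs[1:]]:
        r=fit(box,[.52,-.35,.0],o) if k=="tray" else fit(cyl,ray("scene",*a,.026)[:2],o)
        print(k,r.x.round(4),"res",r.fun.round(1))
E
```

```text
A [0.4271 0.2884] res [-0.1 -0.3 -1.2 -1.1  0.5 -0.   0.3 -0.  -0.8 -0.8  2.9  0.2]
A [0.4284 0.2876] res [ 0.1  0.1 -1.  -0.7  0.7  0.4]
A [0.4262 0.2884] res [-0.1  0.1 -1.2 -0.7  2.5  0.4]
B [0.6019 0.1021] res [-0.2  0.  -2.  -1.3  0.8  0.6  0.  -0.  -0.4 -1.3  0.7  0. ]
B [0.6024 0.1024] res [ 0.1  0.1 -1.7 -1.2  1.1  0.6]
B [0.6012 0.1013] res [-0.1  0.3 -0.5 -1.   0.6  0.4]
C [ 0.4735 -0.1196] res [-0.2  0.1 -0.5 -1.3  0.8  1.   0.1  0.2 -0.2 -1.1  0.   0.5]
C [ 0.4732 -0.1194] res [-0.2  0.  -0.5 -1.4  0.8  0.9]
C [ 0.4735 -0.1197] res [ 0.1  0.2 -0.2 -1.1  0.1  0.5]
yellow [0.56   0.2057] res [  8.1 -16.8  16.3   1.7  -0.7 -35.9   0.3   5.3   3.7   9.4  -4.8   1.6]
yellow [0.5818 0.1514] res [  0.    0.2   7.6  17.7  -8.  -17.7]
yellow [0.5682 0.2224] res [-0.   0.2  3.6  4.6 -5.2 -3.7]
[array([0.449, 0.092, 0.015]), array([0.437, 0.089, 0.015])]
tray [ 0.5121 -0.3378 -0.0978] res [ 0.  -0.3  0.2 -0.7 -0.3  0.6 -0.5 -0.   0.  -0.   0.6 -0. ]
tray [ 0.5122 -0.3378 -0.0953] res [ 0.  -0.2  0.1 -0.7 -0.2  0.7]
tray [ 0.5131 -0.3375  0.    ] res [-0.1 -0.5 -1.1 -1.8  1.5  1.5]
```

```bash
python3 - <<'E'
from fit import *
print("box base",[ray("scene",u,v,0).round(3) for u,v in((362,85),(418,94),(446,85))],ray("side",78,148,0).round(3))
print("lower box top z guesses",[ray("scene",427,70,z).round(3) for z in(.05,.08,.1)], "top front", [ray("scene",440,38,z).round(3) for z in(.1,.15,.2)])
print("proj start",proj("scene",np.array([[.217,.586,0],[.217,.586,.223],[.427,.288,.1]])).round())
print("yellow",ray("scene",420,202,.026),ray("side",289,188,.026))
E
```

```text
box base [array([0.053, 0.607, 0.   ]), array([0.213, 0.68 , 0.   ]), array([0.231, 0.8  , 0.   ])] [0.235 0.651 0.   ]
lower box top z guesses [array([0.191, 0.742, 0.05 ]), array([0.236, 0.671, 0.08 ]), array([0.266, 0.624, 0.1  ])] top front [array([0.13 , 0.882, 0.1  ]), array([0.221, 0.734, 0.15 ]), array([0.312, 0.586, 0.2  ])]
proj start [[400. 104.]
 [410.  20.]
 [396. 131.]]
yellow [0.56137733 0.21071691 0.026     ] [0.5560882  0.21186612 0.026     ]
```

arm_command([
  {"dx": 0.2, "dy": -0.28, "jaw": 87},
  {"dx": 0.583, "dy": -0.828},
  {"dx": 0.583, "dy": -0.828},
])

```text
invalid input at $.commands[0]: expected keys jaw, dx, dy, dz, turn
```

arm_command([
  {"dx": 0.3, "dy": -0.42, "dz": -0.18},
  {"dx": 0.583, "dy": -0.828, "dz": -0.367},
  {"dx": 0.583, "dy": -0.828, "dz": -0.367},
])

```text
invalid input at $.commands[0]: expected keys jaw, dx, dy, dz, turn
```

arm_command([
  {"dx": 0.3, "dy": -0.42, "dz": -0.18},
  {"dx": 0.5, "dy": -0.7, "dz": -0.36},
  {"dx": 0.583, "dy": -0.828, "dz": -0.367},
  {"dx": 0.583, "dy": -0.828, "dz": -0.367},
  {"dx": 0.583, "dy": -0.828, "dz": -0.367},
])

```text
invalid input at $.commands[0]: expected keys jaw, dx, dy, dz, turn
```

arm_command([
  {"dx": 0.2, "dy": -0.28, "dz": 0, "turn": 0, "jaw": 87},
  {"dx": 0.583, "dy": -0.828, "dz": 0, "turn": 0, "jaw": 87},
  {"dx": 0.583, "dy": -0.828, "dz": 0, "turn": 0, "jaw": 87},
])

```text
t: 0.68
eef_pos: [0.2882, 0.4842, 0.2478]
eef_rot: [3.141, 0.0, -0.357]
ft_force: [-1.0, 0.1, 0.6]
gripper_width: 0.087
grip_force: 0.0
```

arm_command([
  {"dx": 0.3, "dy": -0.42, "dz": -0.18, "turn": 0, "jaw": 87},
  {"dx": 0.583, "dy": -0.828, "dz": -0.367, "turn": 0, "jaw": 87},
  {"dx": 0.583, "dy": -0.828, "dz": -0.367, "turn": 0, "jaw": 87},
])

```text
t: 1.05
eef_pos: [0.3577, 0.384, 0.2019]
eef_rot: [3.138, 0.001, -0.359]
ft_force: [-0.2, -0.1, 0.2]
gripper_width: 0.0869
grip_force: 0.0
```

arm_command([
  {"dx": 0.3, "dy": -0.42, "dz": -0.18, "turn": 0, "jaw": 87},
  {"dx": 0.5, "dy": -0.7, "dz": -0.36, "turn": 0, "jaw": 87},
  {"dx": 0.583, "dy": -0.828, "dz": -0.367, "turn": 0, "jaw": 87},
  {"dx": 0.583, "dy": -0.828, "dz": -0.367, "turn": 0, "jaw": 87},
  {"dx": 0.583, "dy": -0.828, "dz": -0.367, "turn": 0, "jaw": 87},
])

```text
t: 1.68
eef_pos: [0.4272, 0.2896, 0.1605]
eef_rot: [-3.139, -0.001, -0.353]
ft_force: [0.2, 0.7, 0.0]
gripper_width: 0.0872
grip_force: 0.0
```

arm_command([
  {"dx": 0, "dy": -0.01, "dz": -0.3, "turn": 0, "jaw": 87},
  {"dx": 0, "dy": -0.01, "dz": -0.7, "turn": 0, "jaw": 87},
  {"dx": 0, "dy": -0.01, "dz": -0.9, "turn": 0, "jaw": 87},
  {"dx": 0, "dy": -0.01, "dz": -1, "turn": 0, "jaw": 87},
  {"dx": 0, "dy": -0.01, "dz": -1, "turn": 0, "jaw": 87},
])

```text
t: 2.3
eef_pos: [0.4269, 0.2877, 0.0395]
eef_rot: [3.142, -0.0, -0.353]
ft_force: [0.1, -0.3, 0.7]
gripper_width: 0.0869
grip_force: 0.0
```

arm_command([
  {"dx": 0, "dy": 0, "dz": 0, "turn": 0, "jaw": 50},
  {"dx": 0, "dy": 0, "dz": 0, "turn": 0, "jaw": 50},
  {"dx": 0, "dy": 0, "dz": 0, "turn": 0, "jaw": 50},
  {"dx": 0, "dy": 0, "dz": 0, "turn": 0, "jaw": 50},
  {"dx": 0, "dy": 0, "dz": 0, "turn": 0, "jaw": 50},
], newtons=20)

```text
t: 2.92
eef_pos: [0.4271, 0.2868, 0.04]
eef_rot: [-3.141, -0.0, -0.355]
ft_force: [-2.0, -0.2, 5.3]
gripper_width: 0.061
grip_force: 20.0
```

arm_command([
  {"dx": 0, "dy": 0, "dz": 0.05, "turn": 0, "jaw": 50},
  {"dx": 0, "dy": 0, "dz": 0.13, "turn": 0, "jaw": 50},
  {"dx": 0, "dy": 0, "dz": 0.2, "turn": 0, "jaw": 50},
  {"dx": 0, "dy": 0, "dz": 0.2, "turn": 0, "jaw": 50},
  {"dx": 0, "dy": 0, "dz": 0.2, "turn": 0, "jaw": 50},
])

```text
t: 3.55
eef_pos: [0.4268, 0.2867, 0.0635]
eef_rot: [3.142, 0.0, -0.355]
ft_force: [1.0, 0.2, -1.3]
gripper_width: 0.0609
grip_force: 19.8
```

arm_command([
  {"dx": 0, "dy": 0, "dz": 0, "turn": 0, "jaw": 50},
  {"dx": 0, "dy": 0, "dz": 0, "turn": 0, "jaw": 50},
])

```text
t: 3.8
eef_pos: [0.4269, 0.2867, 0.0632]
eef_rot: [3.141, 0.0, -0.355]
ft_force: [0.7, 0.5, -0.9]
gripper_width: 0.0609
grip_force: 19.8
```

arm_command([
  {"dx": 0, "dy": 0, "dz": 0, "turn": 0, "jaw": 50},
  {"dx": 0, "dy": 0, "dz": 0, "turn": 0, "jaw": 50},
])

```text
t: 4.05
eef_pos: [0.4269, 0.2868, 0.0634]
eef_rot: [3.141, 0.0, -0.355]
ft_force: [0.1, -1.0, -0.6]
gripper_width: 0.0606
grip_force: 19.8
```

A reads about 0.9 N, so it's empty. Setting it back.

arm_command([
  {"dx": 0, "dy": 0, "dz": -0.06, "turn": 0, "jaw": 50},
  {"dx": 0, "dy": 0, "dz": -0.12, "turn": 0, "jaw": 50},
  {"dx": 0, "dy": 0, "dz": -0.17, "turn": 0, "jaw": 50},
  {"dx": 0, "dy": 0, "dz": -0.195, "turn": 0, "jaw": 50},
  {"dx": 0, "dy": 0, "dz": -0.195, "turn": 0, "jaw": 50},
])

```text
t: 4.68
eef_pos: [0.4269, 0.2867, 0.04]
eef_rot: [3.141, 0.0, -0.355]
ft_force: [-0.7, -0.3, 0.9]
gripper_width: 0.0605
grip_force: 19.9
```

arm_command([
  {"dx": 0, "dy": 0, "dz": 0, "turn": 0, "jaw": 87},
  {"dx": 0, "dy": 0, "dz": 0, "turn": 0, "jaw": 87},
  {"dx": 0, "dy": 0, "dz": 0, "turn": 0, "jaw": 87},
  {"dx": 0, "dy": 0, "dz": 0, "turn": 0, "jaw": 87},
  {"dx": 0, "dy": 0, "dz": 0, "turn": 0, "jaw": 87},
])

```text
t: 5.3
eef_pos: [0.427, 0.2868, 0.0401]
eef_rot: [-3.142, -0.0, -0.355]
ft_force: [0.0, -0.5, -0.6]
gripper_width: 0.0865
grip_force: 0.0
```

arm_command([
  {"dx": 0, "dy": 0, "dz": 0.2, "turn": 0, "jaw": 87},
  {"dx": 0, "dy": 0, "dz": 0.6, "turn": 0, "jaw": 87},
  {"dx": 0, "dy": 0, "dz": 0.9, "turn": 0, "jaw": 87},
  {"dx": 0, "dy": 0, "dz": 0.9, "turn": 0, "jaw": 87},
])

```text
t: 5.8
eef_pos: [0.4283, 0.2883, 0.1512]
eef_rot: [-3.135, -0.003, -0.354]
ft_force: [-0.2, -1.1, -0.3]
gripper_width: 0.0868
grip_force: 0.0
```

arm_command([
  {"dx": 0.2, "dy": -0.21, "dz": 0, "turn": 0, "jaw": 87},
  {"dx": 0.729, "dy": -0.771, "dz": 0, "turn": 0, "jaw": 87},
  {"dx": 0.729, "dy": -0.771, "dz": 0, "turn": 0, "jaw": 87},
])

```text
t: 6.18
eef_pos: [0.5151, 0.1922, 0.1467]
eef_rot: [3.14, 0.001, -0.357]
ft_force: [-0.3, -0.3, -0.4]
gripper_width: 0.0872
grip_force: 0.0
```

arm_command([
  {"dx": 0.3, "dy": -0.32, "dz": 0, "turn": 0, "jaw": 87},
  {"dx": 0.6, "dy": -0.63, "dz": 0, "turn": 0, "jaw": 87},
  {"dx": 0.729, "dy": -0.771, "dz": 0, "turn": 0, "jaw": 87},
  {"dx": 0.729, "dy": -0.771, "dz": 0, "turn": 0, "jaw": 87},
  {"dx": 0.729, "dy": -0.771, "dz": 0, "turn": 0, "jaw": 87},
])

```text
t: 6.8
eef_pos: [0.601, 0.1019, 0.147]
eef_rot: [3.14, 0.002, -0.355]
ft_force: [0.2, -0.4, 0.7]
gripper_width: 0.0869
grip_force: 0.0
```

arm_command([
  {"dx": 0, "dy": 0, "dz": -0.3, "turn": 0, "jaw": 87},
  {"dx": 0, "dy": 0, "dz": -0.65, "turn": 0, "jaw": 87},
  {"dx": 0, "dy": 0, "dz": -0.83, "turn": 0, "jaw": 87},
  {"dx": 0, "dy": 0, "dz": -0.9, "turn": 0, "jaw": 87},
  {"dx": 0, "dy": 0, "dz": -0.9, "turn": 0, "jaw": 87},
])

```text
t: 7.42
eef_pos: [0.6017, 0.1024, 0.0401]
eef_rot: [3.141, 0.0, -0.354]
ft_force: [0.2, -0.2, -0.1]
gripper_width: 0.0874
grip_force: 0.0
```

arm_command([
  {"dx": 0, "dy": 0, "dz": 0, "turn": 0, "jaw": 50},
  {"dx": 0, "dy": 0, "dz": 0, "turn": 0, "jaw": 50},
  {"dx": 0, "dy": 0, "dz": 0, "turn": 0, "jaw": 50},
  {"dx": 0, "dy": 0, "dz": 0, "turn": 0, "jaw": 50},
  {"dx": 0, "dy": 0, "dz": 0, "turn": 0, "jaw": 50},
], newtons=25)

```text
t: 8.05
eef_pos: [0.6021, 0.1017, 0.0406]
eef_rot: [-3.141, -0.0, -0.355]
ft_force: [-1.0, -0.3, 4.1]
gripper_width: 0.0606
grip_force: 24.9
```

arm_command([
  {"dx": 0, "dy": 0, "dz": 0.05, "turn": 0, "jaw": 50},
  {"dx": 0, "dy": 0, "dz": 0.13, "turn": 0, "jaw": 50},
  {"dx": 0, "dy": 0, "dz": 0.2, "turn": 0, "jaw": 50},
  {"dx": 0, "dy": 0, "dz": 0.2, "turn": 0, "jaw": 50},
  {"dx": 0, "dy": 0, "dz": 0.2, "turn": 0, "jaw": 50},
])

```text
t: 8.68
eef_pos: [0.6017, 0.1017, 0.064]
eef_rot: [-3.142, 0.0, -0.355]
ft_force: [0.9, 0.1, -0.7]
gripper_width: 0.0605
grip_force: 24.8
```

arm_command([
  {"dx": 0, "dy": 0, "dz": 0, "turn": 0, "jaw": 50},
  {"dx": 0, "dy": 0, "dz": 0, "turn": 0, "jaw": 50},
])

```text
t: 8.93
eef_pos: [0.6018, 0.1017, 0.0637]
eef_rot: [3.141, 0.0, -0.355]
ft_force: [0.3, 0.2, -0.2]
gripper_width: 0.0606
grip_force: 24.8
```

B is empty too. Setting it back, then going to C (delta -0.128, -0.221).

arm_command([
  {"dx": 0, "dy": 0, "dz": -0.06, "turn": 0, "jaw": 50},
  {"dx": 0, "dy": 0, "dz": -0.12, "turn": 0, "jaw": 50},
  {"dx": 0, "dy": 0, "dz": -0.17, "turn": 0, "jaw": 50},
  {"dx": 0, "dy": 0, "dz": -0.195, "turn": 0, "jaw": 50},
  {"dx": 0, "dy": 0, "dz": -0.195, "turn": 0, "jaw": 50},
])

```text
t: 9.55
eef_pos: [0.602, 0.1018, 0.0407]
eef_rot: [-3.142, -0.0, -0.355]
ft_force: [-0.7, 1.0, -0.7]
gripper_width: 0.0605
grip_force: 24.8
```

arm_command([
  {"dx": 0, "dy": 0, "dz": 0, "turn": 0, "jaw": 87},
  {"dx": 0, "dy": 0, "dz": 0, "turn": 0, "jaw": 87},
  {"dx": 0, "dy": 0, "dz": 0, "turn": 0, "jaw": 87},
  {"dx": 0, "dy": 0, "dz": 0, "turn": 0, "jaw": 87},
  {"dx": 0, "dy": 0, "dz": 0, "turn": 0, "jaw": 87},
])

```text
t: 10.18
eef_pos: [0.602, 0.1018, 0.0407]
eef_rot: [-3.142, -0.0, -0.355]
ft_force: [-0.1, -0.3, 0.1]
gripper_width: 0.0861
grip_force: 0.0
```

arm_command([
  {"dx": 0, "dy": 0, "dz": 0.2, "turn": 0, "jaw": 87},
  {"dx": 0, "dy": 0, "dz": 0.6, "turn": 0, "jaw": 87},
  {"dx": 0, "dy": 0, "dz": 0.9, "turn": 0, "jaw": 87},
  {"dx": 0, "dy": 0, "dz": 0.9, "turn": 0, "jaw": 87},
])

```text
t: 10.68
eef_pos: [0.6039, 0.1024, 0.1525]
eef_rot: [-3.136, -0.006, -0.354]
ft_force: [0.2, 0.2, -0.9]
gripper_width: 0.0873
grip_force: 0.0
```

arm_command([
  {"dx": -0.14, "dy": -0.23, "dz": 0, "turn": 0, "jaw": 87},
  {"dx": -0.535, "dy": -0.922, "dz": 0, "turn": 0, "jaw": 87},
  {"dx": -0.535, "dy": -0.922, "dz": 0, "turn": 0, "jaw": 87},
])

```text
t: 11.05
eef_pos: [0.5352, -0.0108, 0.1475]
eef_rot: [3.14, 0.003, -0.356]
ft_force: [0.9, -0.2, 0.5]
gripper_width: 0.0869
grip_force: 0.0
```

arm_command([
  {"dx": -0.2, "dy": -0.36, "dz": 0, "turn": 0, "jaw": 87},
  {"dx": -0.44, "dy": -0.75, "dz": 0, "turn": 0, "jaw": 87},
  {"dx": -0.535, "dy": -0.922, "dz": 0, "turn": 0, "jaw": 87},
  {"dx": -0.535, "dy": -0.922, "dz": 0, "turn": 0, "jaw": 87},
  {"dx": -0.535, "dy": -0.922, "dz": 0, "turn": 0, "jaw": 87},
])

```text
t: 11.68
eef_pos: [0.4737, -0.1193, 0.1483]
eef_rot: [3.141, 0.0, -0.355]
ft_force: [0.3, -0.0, -0.2]
gripper_width: 0.0869
grip_force: 0.0
```

arm_command([
  {"dx": 0, "dy": 0, "dz": -0.3, "turn": 0, "jaw": 87},
  {"dx": 0, "dy": 0, "dz": -0.65, "turn": 0, "jaw": 87},
  {"dx": 0, "dy": 0, "dz": -0.83, "turn": 0, "jaw": 87},
  {"dx": 0, "dy": 0, "dz": -0.9, "turn": 0, "jaw": 87},
  {"dx": 0, "dy": 0, "dz": -0.9, "turn": 0, "jaw": 87},
])

```text
t: 12.3
eef_pos: [0.474, -0.119, 0.0404]
eef_rot: [3.141, 0.0, -0.354]
ft_force: [0.4, 0.7, -0.8]
gripper_width: 0.0869
grip_force: 0.0
```

arm_command([
  {"dx": 0, "dy": 0, "dz": 0, "turn": 0, "jaw": 50},
  {"dx": 0, "dy": 0, "dz": 0, "turn": 0, "jaw": 50},
  {"dx": 0, "dy": 0, "dz": 0, "turn": 0, "jaw": 50},
  {"dx": 0, "dy": 0, "dz": 0, "turn": 0, "jaw": 50},
  {"dx": 0, "dy": 0, "dz": 0, "turn": 0, "jaw": 50},
], newtons=35)

```text
t: 12.92
eef_pos: [0.4736, -0.1197, 0.0412]
eef_rot: [3.141, -0.0, -0.355]
ft_force: [-1.3, -1.3, 6.1]
gripper_width: 0.0608
grip_force: 34.9
```

arm_command([
  {"dx": 0, "dy": 0, "dz": 0.05, "turn": 0, "jaw": 50},
  {"dx": 0, "dy": 0, "dz": 0.13, "turn": 0, "jaw": 50},
  {"dx": 0, "dy": 0, "dz": 0.2, "turn": 0, "jaw": 50},
  {"dx": 0, "dy": 0, "dz": 0.2, "turn": 0, "jaw": 50},
  {"dx": 0, "dy": 0, "dz": 0.2, "turn": 0, "jaw": 50},
])

```text
t: 13.55
eef_pos: [0.4733, -0.1195, 0.0646]
eef_rot: [-3.142, 0.0, -0.355]
ft_force: [-0.2, -1.2, -3.9]
gripper_width: 0.0604
grip_force: 34.7
```

arm_command([
  {"dx": 0, "dy": 0, "dz": 0, "turn": 0, "jaw": 50},
  {"dx": 0, "dy": 0, "dz": 0, "turn": 0, "jaw": 50},
])

```text
t: 13.8
eef_pos: [0.4734, -0.1195, 0.0644]
eef_rot: [3.141, 0.001, -0.355]
ft_force: [0.1, -0.3, -3.9]
gripper_width: 0.0603
grip_force: 34.7
```

C weighs 3.9 N, so it's the full one. Carrying it to the tray.

arm_command([
  {"dx": 0.01, "dy": -0.06, "dz": 0.05, "turn": 0, "jaw": 50},
  {"dx": 0.04, "dy": -0.22, "dz": 0.1, "turn": 0, "jaw": 50},
  {"dx": 0.08, "dy": -0.45, "dz": 0.1, "turn": 0, "jaw": 50},
  {"dx": 0.12, "dy": -0.68, "dz": 0.1, "turn": 0, "jaw": 50},
  {"dx": 0.161, "dy": -0.91, "dz": 0.1, "turn": 0, "jaw": 50},
])

```text
t: 14.42
eef_pos: [0.4931, -0.2301, 0.077]
eef_rot: [-3.142, -0.0, -0.355]
ft_force: [0.7, -0.1, -2.4]
gripper_width: 0.0599
grip_force: 34.7
```

arm_command([
  {"dx": 0.04, "dy": -0.22, "dz": 0, "turn": 0, "jaw": 50},
  {"dx": 0.08, "dy": -0.45, "dz": 0, "turn": 0, "jaw": 50},
  {"dx": 0.12, "dy": -0.68, "dz": 0, "turn": 0, "jaw": 50},
  {"dx": 0.15, "dy": -0.84, "dz": 0, "turn": 0, "jaw": 50},
  {"dx": 0.161, "dy": -0.91, "dz": 0, "turn": 0, "jaw": 50},
])

```text
t: 15.05
eef_pos: [0.5121, -0.339, 0.0765]
eef_rot: [-3.142, 0.0, -0.356]
ft_force: [0.3, -0.1, -3.6]
gripper_width: 0.0604
grip_force: 34.7
```

arm_command([
  {"dx": 0, "dy": 0, "dz": 0, "turn": 0, "jaw": 50},
  {"dx": 0, "dy": 0, "dz": -0.05, "turn": 0, "jaw": 50},
  {"dx": 0, "dy": 0, "dz": -0.12, "turn": 0, "jaw": 50},
  {"dx": 0, "dy": 0, "dz": -0.18, "turn": 0, "jaw": 50},
  {"dx": 0, "dy": 0, "dz": -0.2, "turn": 0, "jaw": 50},
])

```text
t: 15.68
eef_pos: [0.5117, -0.3375, 0.0517]
eef_rot: [-3.142, 0.002, -0.354]
ft_force: [0.4, -0.1, -3.5]
gripper_width: 0.0608
grip_force: 34.7
```

```bash
python3 - <<'E'
from h import *
s=monitor.read_state(); print(s["eef_pos"],s["ft_force"],s["t"])
save(imaging.grab_frame("scene"),"tray.png")
E
```

```text
[ 0.5117308  -0.33749294  0.05169394] [ 0.39708869 -0.10452938 -3.47192432] 15.675
```

View pics/tray.png

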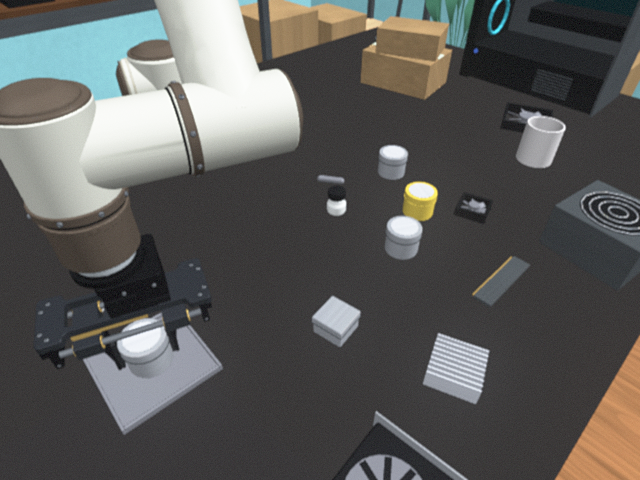

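The tin at (145,345) hangs over the tray centre. A at (392,162) and B at (403,237) stand in their places.

arm_command([
  {"dx": 0, "dy": 0, "dz": -0.02, "turn": 0, "jaw": 50},
  {"dx": 0, "dy": 0, "dz": -0.035, "turn": 0, "jaw": 50},
  {"dx": 0, "dy": 0, "dz": -0.05, "turn": 0, "jaw": 50},
  {"dx": 0, "dy": 0, "dz": -0.055, "turn": 0, "jaw": 50},
  {"dx": 0, "dy": 0, "dz": -0.055, "turn": 0, "jaw": 50},
])

```text
t: 16.35
eef_pos: [0.5122, -0.338, 0.0461]
eef_rot: [3.142, 0.0, -0.355]
ft_force: [-0.4, 0.3, -2.7]
gripper_width: 0.0603
grip_force: 34.7
```

Nearly down.

arm_command([
  {"dx": 0, "dy": 0, "dz": -0.004, "turn": 0, "jaw": 50},
  {"dx": 0, "dy": 0, "dz": -0.008, "turn": 0, "jaw": 50},
  {"dx": 0, "dy": 0, "dz": -0.01, "turn": 0, "jaw": 50},
  {"dx": 0, "dy": 0, "dz": -0.01, "turn": 0, "jaw": 50},
])

```text
t: 16.85
eef_pos: [0.5122, -0.3379, 0.0453]
eef_rot: [3.142, -0.0, -0.355]
ft_force: [-1.0, 0.3, 0.3]
gripper_width: 0.0605
grip_force: 34.8
```

arm_command([
  {"dx": 0, "dy": 0, "dz": 0, "turn": 0, "jaw": 87},
  {"dx": 0, "dy": 0, "dz": 0, "turn": 0, "jaw": 87},
  {"dx": 0, "dy": 0, "dz": 0, "turn": 0, "jaw": 87},
  {"dx": 0, "dy": 0, "dz": 0, "turn": 0, "jaw": 87},
  {"dx": 0, "dy": 0, "dz": 0, "turn": 0, "jaw": 87},
])

```text
t: 17.48
eef_pos: [0.5122, -0.338, 0.0449]
eef_rot: [3.142, -0.0, -0.355]
ft_force: [-0.3, 0.1, 0.0]
gripper_width: 0.0868
grip_force: 0.0
```

arm_command([
  {"dx": 0, "dy": 0, "dz": 0.15, "turn": 0, "jaw": 87},
  {"dx": 0, "dy": 0, "dz": 0.5, "turn": 0, "jaw": 87},
  {"dx": 0, "dy": 0, "dz": 0.9, "turn": 0, "jaw": 87},
  {"dx": 0, "dy": 0, "dz": 1, "turn": 0, "jaw": 87},
  {"dx": 0, "dy": 0, "dz": 1, "turn": 0, "jaw": 87},
])

```text
t: 18.1
eef_pos: [0.5125, -0.338, 0.1666]
eef_rot: [-3.141, -0.003, -0.355]
ft_force: [-0.4, -0.3, -0.2]
gripper_width: 0.0868
grip_force: 0.0
```

arm_command([
  {"dx": 0, "dy": 0.4, "dz": 0.4, "turn": 0, "jaw": 87},
  {"dx": 0, "dy": 0.8, "dz": 0.8, "turn": 0, "jaw": 87},
  {"dx": 0, "dy": 1, "dz": 1, "turn": 0, "jaw": 87},
  {"dx": 0, "dy": 1, "dz": 1, "turn": 0, "jaw": 87},
  {"dx": 0, "dy": 1, "dz": 1, "turn": 0, "jaw": 87},
])

```text
t: 18.73
eef_pos: [0.5114, -0.2177, 0.283]
eef_rot: [3.141, 0.004, -0.355]
ft_force: [-0.2, -0.0, -0.5]
gripper_width: 0.0868
grip_force: 0.0
```

```bash
python3 - <<'E'
from h import *
s=monitor.read_state(); print(s["eef_pos"],s["ft_force"],s["t"])
save(np.vstack([cv2.resize(imaging.grab_frame(c),(400,300)) for c in("scene","side")]),"end.png")
E
```

```text
[ 0.51138242 -0.21767261  0.28296947] [-0.20942728 -0.02743083 -0.47766903] 18.725
```

View pics/end.png

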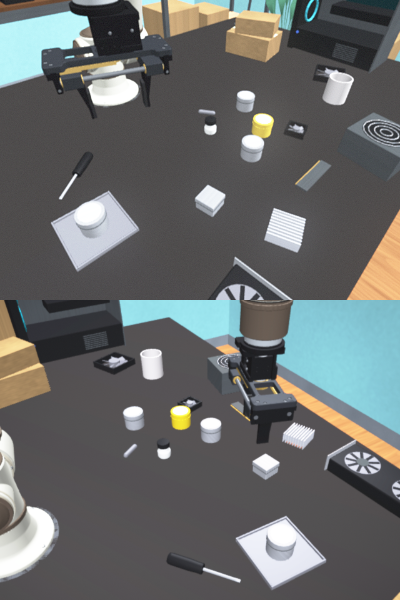

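The full tin stands upright in the tray centre ((90,218) in the upper view, (281,542) in the lower). Both empties are in place and the arm is clear.

```bash
python3 -c "
from plant import env; print(env.job_done())"
```

```text
the job is handed in; nothing more can be done
None
```

I put the full tin (3.9 N on the wrist, against under 1 N for the others) upright in the tray, set both empty tins back in place, and handed the job in at about 19 s; no verdict came back.

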